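Nudge the pine block home against fence and stop

ROBOT

A 7-joint arm with a two-finger parallel gripper is mounted at the origin on the work surface. World frame = base frame: x ahead of the robot, y to its left, z up, the work surface at z = 0. Lengths are in m, angles in rad, forces in N, time in s.
With the tool pointing down it reaches from about 0.425 to 0.875 m from the base axis. Payload 8.4 kg.
Tool frame: the origin (TCP) lies at the very end of the fingers, on their centre line; the grasp point (between the pads) lies robot.grasp_offset behind it (robot.grasp_offset is the distance from the TCP to the grasp point, in m); z points along the fingers, y is the line along which they close (so a half turn about z gives the same grasp; the last joint's range is limited). The gripper opens to 87 mm and grips with 3 to 60 N. Pads are 19 mm wide; open, the fingers measure 117 mm over their backs; the gripper's body (75 mm by 190 mm) begins 51 mm behind the grasp point.
Start: joints at [1.159, 0.333, 0.04, 1.465, -0.013, 1.343, -0.059], TCP at [0.2, -0.618, 0.223] pointing down, gripper open.
Joint ranges: [-2.58, 2.58], [-0.38, 2.09], [-1.3, 1.39], [0.25, 2.4], [-1.5, 4.64], [0.08, 2.09], [-2.65, 2.65]. Speed limits (rad/s): [2.22, 2.22, 2.79, 2.79, 3.14, 3.14, 3.14].

INTERFACE

Orientations are given as a unit quaternion [w, x, y, z].
In Python, from workcell import robot, get_image, sign_off gives the robot as it stands.
- The arm moves only by the tool arm_command, never from a script. Its argument "deltas" is a list of rows, each a list of 7 numbers: the turn, a rotation vector about the tool's x, y, z in units of 5 degrees (1.0 is 5 degrees), then the shift along the tool's x, y, z in units of 40 mm (1.0 is 40 mm), then the opening in per cent of the stroke, from 0 (shut) to 100 (fully open). In form: [[rx, ry, rz, x, y, z, hand], ...]. A call has 1 to 20 rows; each row is the pose to reach, as a shift and turn from the pose commanded when the call began, along the tool's axes at that moment; what a row does not reach only later rows make up. A row lasts 1/12 s, in which the tool goes at most 41.7 mm and 7.16 degrees, less where a joint would pass 70% of its speed; a pose out of reach is approached as far as the arm can. A call with a gripper value outside its range is refused whole. The fingers move at their own pace and stop on an object; "force" is the grip in N (left out, the last holds). Time passes only in rows, so rows that repeat a pose let the fingers close. It gives the time, the measured TCP pose, the force, the opening and the grip force at its end, in the units of the state.
- robot.read_state(): the state, without advancing time (a new reading comes with each control period).
- get_image(name): name is "scene" or "top" or "wrist"; returns a dict with "image" (480x640x3 uint8, red, green, blue), "range_z" (480x640 float32, m along the optical axis (not along the pixel's ray), 0 where there is no reading), "intrinsics" (3x3 intrinsics, pixels), "eye" and "attitude" of the camera in the world. Camera axes: x right, y up, looking along -z (the intrinsics and any distortion apply to the point x, -y, -z); pixel columns grow to the right and rows downward; lengths in m; the calibration is good to about 2 mm. A picture is of the moment at which its call begins.
- sign_off(): hands the job in; it is judged then, once.
The state is a dict: "time_s": time; "joint_pos": joint angles; "qvel": joint speeds; "tau": joint torques, N m; "tool_pos": TCP position; "tool_rot": TCP orientation; "force": force on the tool from outside, world axes, zero at the start; "torque": the same for the moment, N m; "opening": opening from 0.0 (shut) to 1.0 (fully open); "finger_force": force on a finger pad.
Only numpy, scipy, OpenCV 4.12 (cv2) and the standard library are available. Lean on these libraries where they do the work, as an engineer would, in place of code of your own. Each camera call takes 0.05 s, during which the arm holds its last target. There are 200 camera calls.

TASK

Get the light pine block ready for marking out: push it along the table with the fingertips until its long side lies flush against the dark wooden fence and its end butts against the red stop (not the yellow one). Only push it: do not lift, tip or carry it. Leave all the other loose things where they are, and finish with the hand clear of everything.

Things in the scene. Friction and masses are not known exactly. Their poses are not given: they have to be found in the camera images.
- block: Loose light pine block, a short piece of stud lying flat, 64 (its x) x 160 (its y, the long way) x 38 mm high, about 0.2 kg, slides on the table. Origin: centre of its underside. It starts on the robot's side of the fence, 10 to 60 mm or so short of it, askew by up to 0.4 rad to it, and between the two stops along y.
- fence: Straight dark brown wooden rail, 40 mm thick, 560 mm long, 40 mm high. Fixed to the table. Origin: at table height on the middle of its working face, which looks to the fence's own -x (towards the robot); y runs along the face, the rail lies from x = 0 to 0.04. A block lying flush has its origin at x = -0.032 in this frame and its axes parallel to the fence's.
- red_stop: Red stop against the fence's face near one end (left or right), 0.20 to 0.25 m from its middle. Fixed to the table. 50 mm (x, out from the face) x 40 (y, along it) x 50 high; 66 to the top of its black knob. Origin: centre of the 50 x 40 underside, at fence x = -0.025, same yaw; its stop face is 20 mm towards the other stop. The pine block butted to it lies 100 mm off along y, origin to origin.
- yellow_stop: Yellow stop, same shape, sizes, origin and axes as the red one, at the other end of the fence. Not to be used. Fixed to the table.
- jar: Loose bystander, to be left alone: amber jar of screws, 56 mm across, 60 mm high, steel lid. Origin: centre of its underside. Stands in front of one end of the fence.
- tape: Loose bystander, to be left alone: orange tape measure standing upright, about 76 x 36 x 60 mm high. Origin: underside. Stands in front of the other end of the fence.
- screwdriver: Loose bystander, to be left alone: screwdriver lying beyond the fence, roughly parallel to it, its x along the shaft. Origin: on its underside.
- glue: Loose bystander, to be left alone: white glue bottle with green label and orange cap, 56 mm across, 170 mm high. Origin: centre of its underside. To one side of the fence.
- mug: Loose bystander, to be left alone: blue mug, 80 mm across, 90 mm high, handle at its +y. Origin: centre of its underside. To the other side of the fence.
- offcut: Loose bystander, to be left alone: dark hardwood offcut, 45 x 90 x 38 mm high. Origin: centre of its underside. Lies towards the robot, left of the middle.
Things that resemble listed ones, but are neither listed nor needed, are in the scene too. Of the things shaped like the block, the pine one is meant.

How it is judged:
At the end, for the whole second after the job is handed in: The pine block lies flat and still on the table, its long side against the fence (within 4 mm at its middle, parallel within 0.03 rad), its end within 4 mm of the red stop on the inner side; every other loose thing within 20 mm of where it began (x of block in the frame of fence between -0.036 and -0.028 m and angle between the x axis of block and the x axis of fence, either way round below 0.03 rad and (y of block in the frame of red_stop between 0.096 and 0.104 m or y of block in the frame of red_stop between -0.104 and -0.096 m) and y of block in the frame of fence between -0.2 and 0.2 m and height (world z) of block below 0.004 m and angle between block's own z axis and vertical below 0.05 rad and linear speed of block below 0.01 m/s and distance of each of jar, tape, screwdriver, glue, mug, offcut from where it was at the start of the episode below 0.02 m); the robot touches nothing.
It fails at once if the block is lifted or carried clear of the table (more than 12 mm) (height (world z) of block above 0.012 m).
It fails at once if the block is tipped (more than 0.2 rad) (angle between block's own z axis and vertical above 0.2 rad).
It fails at once if another loose thing is disturbed (moved more than 20 mm) (distance of any of jar, tape, screwdriver, glue, mug, offcut from where it was at the start of the episode above 0.02 m).
It also fails if it takes over 67 s, if anything falls off the work surface, if the arm or the gripper's body presses on something with over 40 N, if the wrist force passes 120 N, or if a joint passes its speed limit or range.

## Working session

There is one attempt and no reset: what is moved stays moved. The work goes in short steps, Python scripts to look and compute and a tool call to move; the robot and the scene stay as the last step left them, time stands still between calls to the robot, and variables do not carry over. Pictures are saved under pics/ and viewed, at most 10 in all, crops included, and the job is handed in when it is done.

Besides the shell and the picture viewer there is one more tool, called after ">>>" as name([rows], argument=value, ...), one row to a line, values as JSON. arm_command: Moves the arm, as the interface text tells. Its arguments: {"type":"object","properties":{"deltas":{"type":"array"},"force":{"type":"number"}},"required":["deltas"]}

```bash
mkdir -p pics; ls; cat > h.py <<'E'
import numpy as np, cv2
from scipy.spatial.transform import Rotation as R
from workcell import robot, get_image, sign_off
def rot(a):
    a=np.array(a,float)
    return a if a.shape==(3,3) else R.from_quat(a[[1,2,3,0]]).as_matrix()
def cloud(d):
    K=np.array(d["intrinsics"]); z=d["range_z"]; v,u=np.mgrid[:480,:640]
    p=np.stack([(u-K[0,2])/K[0,0]*z,-(v-K[1,2])/K[1,1]*z,-z],-1)
    return p@rot(d["attitude"]).T+np.array(d["eye"])
def save(d,n): cv2.imwrite("pics/"+n,cv2.cvtColor(d["image"],cv2.COLOR_RGB2BGR))
E
python3 - <<'E'
from h import *
for n in("top","scene"):
    d=get_image(n); save(d,n+"0.png"); np.savez(n+"0.npz",**{k:v for k,v in d.items() if v is not None})
    print(n,d["eye"],d["attitude"],d["intrinsics"],d.keys())
s=robot.read_state();print(s["tool_pos"],s["tool_rot"],robot.grasp_offset)
E
```

```text
pics
top [ 0.28173126 -0.00784823  1.43002176] [ 0.71172061  0.06413483 -0.06467346 -0.69653273] [[541.99787001   0.         321.52076484]
 [  0.         541.99787001 242.44382413]
 [  0.           0.           1.        ]] dict_keys(['image', 'range_z', 'intrinsics', 'eye', 'attitude'])
scene [1.58925156 0.26532472 1.05020924] [0.57014467 0.23904951 0.31464467 0.72027017] [[529.90695502   0.         322.33619034]
 [  0.         529.90695502 224.59185828]
 [  0.           0.           1.        ]] dict_keys(['image', 'range_z', 'intrinsics', 'eye', 'attitude'])
[ 0.19986865 -0.61807203  0.22176016] [-7.00958909e-04  9.87798176e-01  1.55737754e-01 -1.57159969e-04] 0.0187
```

View pics/top0.png

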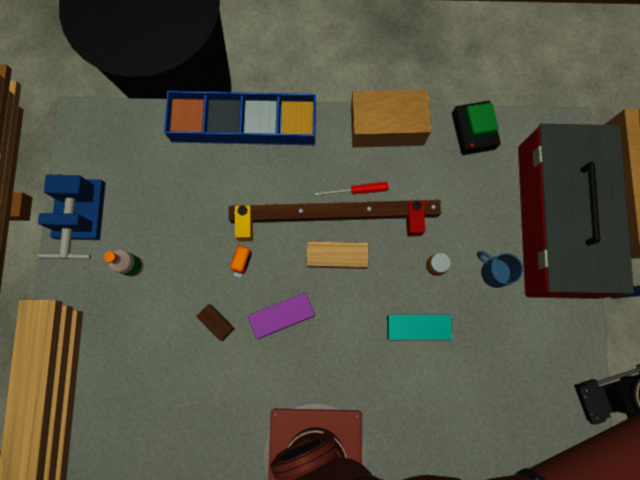

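View pics/scene0.png

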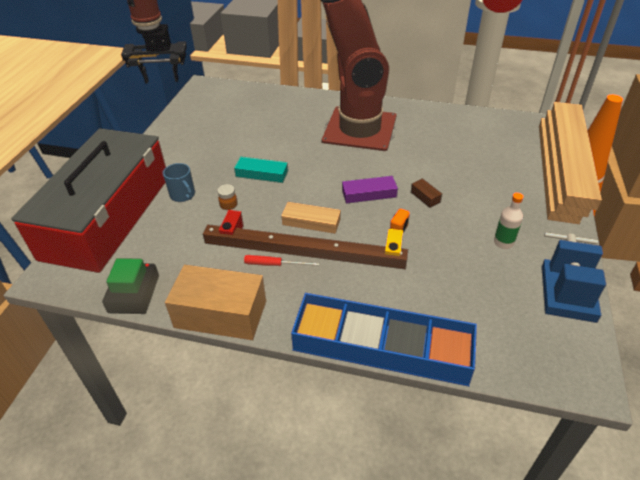

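The top view shows the pine block at (337,255) and the fence along row ~210. The red stop is at (416,217), the yellow stop at (243,222), the jar at (438,264) and the tape at (240,260). Image up is +x and image right is -y. The scene view agrees. Next I'll measure.

```bash
cat >> h.py <<'E'
def ray(d,uv,h):
    K=np.array(d["intrinsics"]); uv=np.atleast_2d(np.array(uv,float))
    c=np.c_[(uv[:,0]-K[0,2])/K[0,0],-(uv[:,1]-K[1,2])/K[1,1],-np.ones(len(uv))]@rot(d["attitude"]).T
    e=np.array(d["eye"]); return e+c*((h-e[2])/c[:,2])[:,None]
def top_rect(d,lo,hi,roi,h,zr,half=8):
    """largest blob: hsv range, roi (u0,v0,u1,v1), point heights zr -> min-area rect on plane h"""
    m=cv2.inRange(cv2.cvtColor(d["image"],cv2.COLOR_RGB2HSV),lo,hi)
    z=cloud(d)[...,2]; m[(z<zr[0])|(z>zr[1])]=0
    k=np.zeros_like(m); k[roi[1]:roi[3],roi[0]:roi[2]]=255; m&=k
    c=max(cv2.findContours(m,cv2.RETR_EXTERNAL,cv2.CHAIN_APPROX_NONE)[0],key=cv2.contourArea)
    p=ray(d,c[:,0],h)[:,:2]; (x,y),(w,l),a=cv2.minAreaRect((p*1000).astype(np.float32))
    b=cv2.boxPoints(((x,y),(w,l),a)); e=b[1]-b[0]; f=b[2]-b[1]; g=e if np.hypot(*e)>np.hypot(*f) else f
    g=g*np.sign(g[1]); yaw=np.arctan2(-g[0],g[1])
    return np.array([x,y]),sorted((w,l)),yaw,int((m>0).sum()),float(np.median(z[m>0]))
E
python3 - <<'E'
from h import *
d=dict(np.load("top0.npz"))
hsv=cv2.cvtColor(d["image"],cv2.COLOR_RGB2HSV); P=cloud(d)
for n,(u,v) in dict(block=(337,255),fence=(330,211),red=(417,226),yel=(243,230),jar=(438,264),tape=(240,258),table=(337,280),purple=(282,315),teal=(420,327)).items(): print(n,hsv[v,u],P[v,u].round(3))
pr=lambda n,r:print(n,r[0].round(1),np.round(r[1],1),round(r[2],4),r[3:])
pr("block",top_rect(d,(8,60,90),(30,200,255),(290,228,385,285),.038,(.028,.05)))
pr("fence",top_rect(d,(0,60,10),(20,255,110),(215,190,455,232),.04,(.028,.045)))
pr("red",top_rect(d,(0,190,100),(6,255,255),(395,190,435,245),.05,(.042,.06)))
pr("yel",top_rect(d,(20,150,100),(35,255,255),(225,190,260,245),.05,(.042,.06)))
pr("jar",top_rect(d,(0,0,0),(180,255,255),(420,245,458,282),.06,(.05,.07)))
pr("tape",top_rect(d,(0,0,0),(180,255,255),(225,241,258,285),.06,(.03,.07)))
E
```

```text
block [ 19 147 163] [ 0.506 -0.047  0.039]
fence [ 13 203  59] [ 0.622 -0.027  0.042]
red [  2 249 130] [ 0.584 -0.253  0.056]
yel [ 23 255 191] [0.562 0.197 0.063]
jar [ 78  22 148] [ 0.485 -0.304  0.061]
tape [ 17 255 210] [0.49  0.201 0.059]
table [ 40  38 101] [ 0.446 -0.049 -0.003]
purple [147 143 136] [0.348 0.09  0.041]
teal [ 85 255 142] [ 0.325 -0.26   0.043]
block [509.  -47.2] [ 63.2 156.7] 0.0217 (1463, 0.03838668374066989)
fence [616.6 -24.8] [ 70.2 414.7] 0.0825 (2619, 0.0398401618569868)
red [ 606.8 -253. ] [39.  69.6] -1.5489 (266, 0.05755396006778912)
yel [588.5 201. ] [39.1 85.5] -1.5256 (335, 0.05702636857673338)
jar [ 489.1 -311.1] [48.5 49.3] 1.5555 (303, 0.05991283479297649)
tape [486.9 200.7] [40.  66.7] 1.2961 (386, 0.05863791180874256)
```

```bash
cat >> h.py <<'E'
def fence(d,cols=(265,398),rows=(190,232)):
    m=cv2.inRange(cv2.cvtColor(d["image"],cv2.COLOR_RGB2HSV),(0,90,5),(22,255,110))
    F=[];N=[]
    for u in range(*cols):
        v=np.where(m[rows[0]:rows[1],u])[0]+rows[0]
        if len(v)>8: F.append((u,v.min()-.5)); N.append((u,v.max()+.5))
    def fit(p,h):
        q=ray(d,p,h)[:,:2]; vx,vy,x,y=cv2.fitLine(q.astype(np.float32),cv2.DIST_HUBER,0,.001,.001).ravel()
        r=(q[:,0]-x)*vy-(q[:,1]-y)*vx
        return x+vx/vy*(0-y), vx/vy, r.std()   # x at y=0, slope dx/dy
    return fit(F,.04),fit(N,0.)
E
python3 - <<'E'
from h import *
d=dict(np.load("top0.npz"))
print(fence(d))
hsv=cv2.cvtColor(d["image"],cv2.COLOR_RGB2HSV)
P=cloud(d)
for u in(320,): 
  for v in range(198,226): print(v,hsv[v,u],P[v,u].round(3))
E
```

```text
((np.float32(0.6475943), np.float32(-0.09634512), np.float64(0.010849270388119588)), (np.float32(0.6081188), np.float32(-0.05328464), np.float64(0.0008039876626419332)))
198 [ 40  38 100] [0.668 0.001 0.001]
199 [ 41  39 104] [0.666 0.001 0.   ]
200 [ 38  37 103] [0.66  0.    0.009]
201 [ 39  32 104] [0.658 0.    0.007]
202 [38 40 96] [0.657 0.    0.001]
203 [ 13 108  78] [0.644 0.    0.04 ]
204 [ 13 180  68] [0.642 0.    0.036]
205 [ 12 195  68] [0.639 0.    0.038]
206 [ 13 198  67] [ 0.635 -0.     0.043]
207 [ 11 188  69] [ 0.632 -0.     0.046]
208 [ 12 196  69] [ 0.63  -0.     0.043]
209 [ 11 190  67] [ 0.626 -0.     0.046]
210 [ 12 183  64] [ 0.624 -0.     0.042]
211 [ 11 187  60] [ 0.623 -0.     0.036]
212 [ 12 193  58] [ 0.62 -0.    0.04]
213 [ 12 190  55] [ 0.617 -0.     0.041]
214 [ 13 201  57] [ 0.614 -0.001  0.04 ]
215 [ 13 203  54] [ 0.61  -0.001  0.045]
216 [ 10 183  57] [ 0.609 -0.001  0.039]
217 [ 11 212  47] [ 0.607 -0.001  0.038]
218 [ 10 235  26] [ 0.605 -0.001  0.034]
219 [ 14 166  20] [ 0.605 -0.001  0.02 ]
220 [30 44 46] [ 0.605 -0.001  0.008]
221 [42 41 93] [ 0.605 -0.001 -0.002]
222 [41 36 98] [ 0.602 -0.001 -0.002]
223 [38 39 97] [ 0.598 -0.001  0.001]
224 [42 34 97] [ 0.596 -0.001 -0.001]
225 [38 39 99] [ 0.593 -0.001  0.002]
```

```bash
cat >> h.py <<'E'
def row(x,y,z,yaw):
    s=robot.read_state(); M=rot(s["tool_rot"])
    ty=np.array([[np.cos(yaw),np.sin(yaw),0],[np.sin(yaw),-np.cos(yaw),0],[0,0,-1]])
    r=R.from_matrix(M.T@ty).as_rotvec(); t=M.T@(np.array([x,y,z])-s["tool_pos"])
    return np.r_[np.degrees(r)/5,t/.04].round(3).tolist()
E
python3 - <<'E'
from h import *
print(row(.446,-.047,.2,.053)); print(row(.446,-.047,.015,.053))
E
```

```text
[-0.016, 0.003, 2.976, 10.247, -11.69, 0.56]
[-0.016, 0.003, 2.976, 10.248, -11.684, 5.185]
```

>>> arm_command([
  [0,0,1,2,-2.3,0.2,100],
  [0,0,2,4,-4.6,0.4,100],
  [0,0,2.98,6,-6.9,0.56,100],
  [0,0,2.98,8,-9.2,0.56,100],
  [0,0,2.98,10.25,-11.7,0.56,100],
  [0,0,2.98,10.25,-11.7,0.56,100],
  [0,0,2.98,10.25,-11.7,0.56,100],
  [0,0,2.98,10.25,-11.7,0.56,100],
  [0,0,2.98,10.25,-11.7,0.56,100],
  [0,0,2.98,10.25,-11.7,0.56,100],
  [0,0,2.98,10.25,-11.7,0.56,100],
  [0,0,2.98,10.25,-11.7,0.56,100],
  [0,0,2.98,10.25,-11.7,0.56,100],
  [0,0,2.98,10.25,-11.7,0.56,100],
  [0,0,2.98,10.25,-11.7,0.56,100],
])

```text
time_s: 1.35
tool_pos: [0.4463, -0.0446, 0.2002]
tool_rot: [0.0, 1.0, 0.027, 0.0]
force: [0.8, -0.6, -0.3]
opening: 0.998
finger_force: 0.0
```

```bash
python3 - <<'E'
from h import *
d=get_image("wrist"); save(d,"w1.png"); print(d["eye"],rot(d["attitude"]).round(2)); print(row(.446,-.047,.015,.053))
E
```

```text
[ 0.5306557  -0.04046261  0.3617168 ] [[ 0.05  0.95  0.3 ]
 [-1.    0.05  0.02]
 [ 0.   -0.3   0.95]]
[-0.031, -0.026, 0.085, -0.094, 0.257, 4.633]
```

View pics/w1.png

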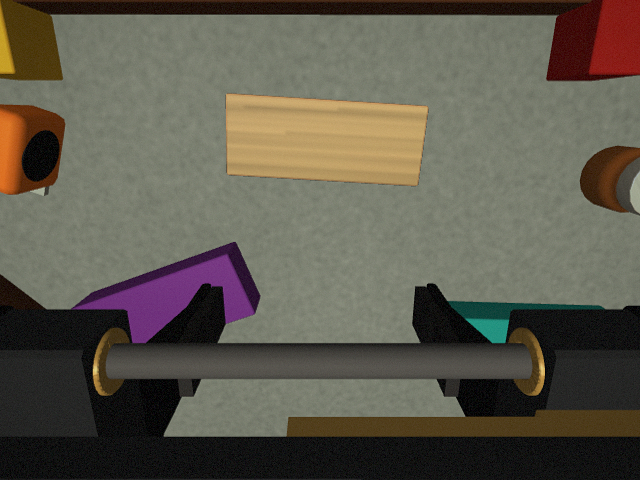

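The wrist view shows the block at (327,140), skewed relative to the fence, whose foot runs along row ~12. The red stop's corner is at (547,80). The purple offcut's corner is at (235,242), close to where the left finger will come down, so I'll check that before lowering.

```bash
python3 - <<'E'
from h import *
d=get_image("wrist"); P=cloud(d)
hsv=cv2.cvtColor(d["image"],cv2.COLOR_RGB2HSV)
m=cv2.inRange(hsv,(135,80,30),(160,255,255)); q=P[m>0]; i=q[:,0].argmax(); print("purple max x",q[i].round(3),"min y",q[q[:,1].argmin()].round(3))
r=top_rect(d,(8,60,90),(30,200,255),(180,60,470,200),.038,(.028,.05)); print("block",r)
m=cv2.inRange(hsv,(0,60,5),(22,255,110)); m[30:]=0
f=[(u,np.where(m[:30,u])[0].max()+.5) for u in range(80,540)]
for n,p in(("face",f),("red side",[(547,80),]),("redtopedge",[(597,1)])): 
  q=ray(d,p,0.)[:,:2]; print(n,np.polyfit(q[:,1],q[:,0],1) if len(q)>2 else q)
m=cv2.inRange(hsv,(0,170,60),(6,255,255)); m[:,:520]=0
q=P[m>0]; q=q[(q[:,2]>.008)&(q[:,2]<.042)]; b=np.array([.053]); ey=np.array([-np.sin(.053),np.cos(.053)])
print("red face pts along ey",np.percentile(q[:,:2]@ey,[50,90,97]), "blk", np.array([.509,-.047])@ey)
E
```

```text
purple max x [ 0.533 -0.033  0.362] min y [ 0.475 -0.038  0.308]
block (array([510.27008057, -47.20093536]), [63.43709182739258, 158.40223693847656], np.float32(-0.005825263), 15822, 0.03739669528009437)
face [-0.0526868   0.60676413]
red side [[ 0.57302973 -0.22634923]]
redtopedge [[ 0.63445641 -0.25279119]]
red face pts along ey [-0.26331983 -0.26270386 -0.26239711] blk -0.07389837599230577
```

```bash
python3 - <<'E'
from h import *
d=dict(np.load("top0.npz"));print(top_rect(d,(135,60,30),(165,255,255),(230,280,330,350),.04,(.03,.05)))
print(ray(d,[(305,293),(315,309)],.04))
E
```

```text
(array([347.70605469,  93.27539062]), [64.05801391601562, 159.4523162841797], np.float32(0.40283373), 1587, 0.038026715889335705)
[[0.40545466 0.03337745 0.04      ]
 [0.36523125 0.00678988 0.04      ]]
```

>>> arm_command([
  [0,0,0.08,0,0.1,1,100],
  [0,0,0.08,0,0.1,2,100],
  [0,0,0.08,0,0.1,3,100],
  [0,0,0.08,0,0.1,4,100],
  [0,0,0.08,0,0.1,4.4,100],
  [0,0,0.08,0,0.1,4.62,100],
  [0,0,0.08,0,0.1,4.62,100],
  [0,0,0.08,0,0.1,4.62,100],
])

```text
time_s: 2.12
tool_pos: [0.4468, -0.0511, 0.016]
tool_rot: [-0.0, 1.0, 0.023, 0.0]
force: [-0.5, -0.1, 0.5]
opening: 1.001
finger_force: 0.0
```

>>> arm_command([
  [0,0,-0.08,0.2,0,0,100],
  [0,0,-0.08,0.35,0,0,100],
  [0,0,-0.08,0.5,0,0,100],
  [0,0,-0.08,0.65,0,0,100],
  [0,0,-0.08,0.8,0,0,100],
  [0,0,-0.08,0.95,0,0,100],
  [0,0,-0.08,1.1,0,0,100],
  [0,0,-0.08,1.25,0,0,100],
  [0,0,-0.08,1.4,0,0,100],
  [0,0,-0.08,1.55,0,0,100],
  [0,0,-0.08,1.7,0,0,100],
  [0,0,-0.08,1.8,0,0,100],
  [0,0,-0.08,1.9,0,0,100],
  [0,0,-0.08,1.95,0,0,100],
  [0,0,-0.08,2.0,0,0,100],
  [0,0,-0.08,2.0,0,0,100],
  [0,0,-0.08,2.0,0,0,100],
])

```text
time_s: 3.53
tool_pos: [0.5264, -0.0473, 0.0154]
tool_rot: [-0.0, 1.0, 0.026, 0.0]
force: [-0.8, 0.5, 0.7]
opening: 1.003
finger_force: 0.0
```

```bash
cat >> h.py <<'E'
TH=.0527; EX=np.array([np.cos(TH),np.sin(TH)]); EY=np.array([-np.sin(TH),np.cos(TH)]); F0=np.array([.6068,0])
def check(name="top",roi=(290,190,440,285)):
    d=get_image(name); r=top_rect(d,(8,60,90),(30,200,255),roi,.038,(.028,.05)); p=r[0]/1000-F0
    print(name,"fence x",(p@EX).round(4),"y",(p@EY).round(4),"rel yaw",round(r[2]-TH,4),np.round(r[1],1)); return d
E
python3 - <<'E'
from h import *
s=robot.read_state(); print(s["tool_pos"],s["tool_rot"],s["force"]); d=check(); check("wrist",(100,0,600,300)); save(d,"t2.png")
E
```

```text
[ 0.52642531 -0.04726054  0.01541083] [-4.94982455e-05  9.99651889e-01  2.63827118e-02  2.23835625e-04] [-0.83957706  0.45683905  0.67068585]
top fence x -0.0184 y 0.0222 rel yaw -0.0299 [21.5 28.9]
wrist fence x -0.0369 y -0.0404 rel yaw -0.0 [ 61.2 157.4]
```

>>> arm_command([
  [0,0,0,0.04,0,0,100],
  [0,0,0,0.08,0,0,100],
  [0,0,0,0.1,0,0,100],
  [0,0,0,0.12,0,0,100],
  [0,0,0,0.14,0,0,100],
  [0,0,0,0.16,0,0,100],
  [0,0,0,0.16,0,0,100],
])

```text
time_s: 4.22
tool_pos: [0.5326, -0.0469, 0.0153]
tool_rot: [-0.0, 1.0, 0.026, -0.0]
force: [-1.7, 0.0, 0.7]
opening: 0.996
finger_force: 0.9
```

```bash
python3 - <<'E'
from h import *
s=robot.read_state(); print(s["tool_pos"],s["force"]); check("wrist",(100,0,600,300))
E
```

```text
[ 0.53256699 -0.04694452  0.01529926] [-1.7142282   0.0381689   0.65706702]
wrist fence x -0.0311 y -0.0404 rel yaw -1e-04 [ 60.1 157.4]
```

>>> arm_command([
  [0,0,0,0.02,0,0,100],
  [0,0,0,0.04,0,0,100],
  [0,0,0,0.06,0,0,100],
  [0,0,0,0.06,0,0,100],
])

```text
time_s: 4.6
tool_pos: [0.5326, -0.047, 0.0148]
tool_rot: [0.0, 1.0, 0.026, -0.002]
force: [-10.7, -0.5, 7.2]
opening: 0.998
finger_force: 5.5
```

>>> arm_command([
  [0,0,0,-0.3,0,0,100],
  [0,0,0,-0.6,0,0,100],
  [0,0,0,-0.6,0,-1,100],
  [0,0,0,-0.6,0,-2,80],
  [0,0,0,-0.6,0,-2.5,40],
  [0,0,0,-0.3,-1,-2.5,0],
  [0,0,0,0.1,-2,-2.5,0],
  [0,0,0,0.6,-3,-2.5,0],
  [0,0,0,1.1,-3.1,-2.5,0],
  [0,0,0,1.1,-3.1,-2.5,0],
  [0,0,0,1.1,-3.1,-2.5,0],
  [0,0,0,1.1,-3.1,-2.5,0],
])

```text
time_s: 5.6
tool_pos: [0.5721, 0.0788, 0.1151]
tool_rot: [0.0, 1.0, 0.026, -0.0]
force: [-0.4, 0.3, 0.7]
opening: 0.402
finger_force: 0.0
```

```bash
python3 - <<'E'
from h import *
d=check(); save(d,"t3.png"); s=robot.read_state(); print(s["tool_pos"],s["opening"]); print(row(.5706,.0782,.015,TH))
E
```

```text
top fence x -0.0332 y -0.068 rel yaw -0.0307 [ 67.  105.1]
[0.57194428 0.0783438  0.11514947] 0.35419063899704667
[0.005, 0.006, -0.011, -0.032, 0.001, 2.504]
```

View pics/t3.png

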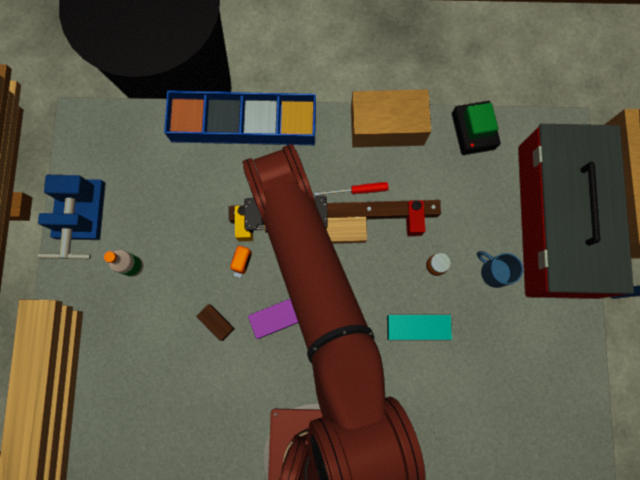

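The block is against the fence, with its leading end at about (366,230). The arm hides the rest, and the hand hangs over the +y end. I'll close the fingers and lower.

>>> arm_command([
  [0,0,0,-0.03,0,0,0],
  [0,0,0,-0.03,0,0,0],
  [0,0,0,-0.03,0,0,0],
  [0,0,0,-0.03,0,0,0],
  [0,0,0,-0.03,0,0,0],
  [0,0,0,-0.03,0,0.8,0],
  [0,0,0,-0.03,0,1.6,0],
  [0,0,0,-0.03,0,2.1,0],
  [0,0,0,-0.03,0,2.42,0],
  [0,0,0,-0.03,0,2.42,0],
  [0,0,0,-0.03,0,2.42,0],
])

```text
time_s: 6.57
tool_pos: [0.5713, 0.0794, 0.0188]
tool_rot: [-0.0, 1.0, 0.026, -0.0]
force: [0.1, 0.4, 1.0]
opening: 0.01
finger_force: 0.0
```

```bash
python3 - <<'E'
from h import *
d=check("wrist",(100,0,639,300)); save(d,"w4.png"); s=robot.read_state(); print(s["tool_pos"],s["opening"],s["force"])
E
```

```text
wrist fence x 0.0107 y 0.0589 rel yaw 0.0002 [ 56.4 212.8]
[0.57202968 0.07955951 0.01970345] 0.0052642965514692105 [-0.04640932 -0.56282871  0.00358505]
```

View pics/w4.png

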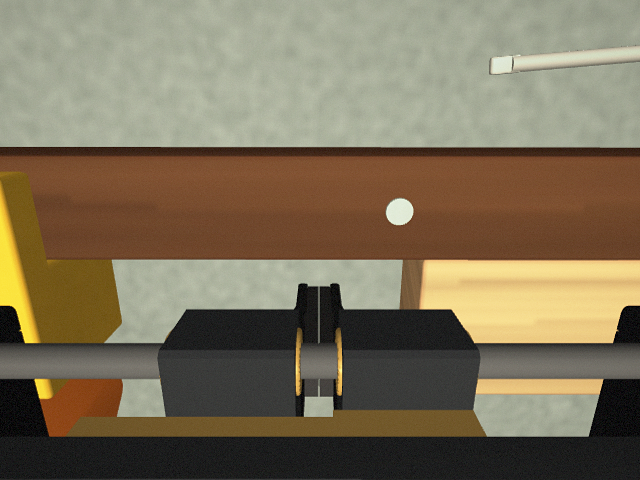

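The wrist view shows the block flush to the fence, with its near end at column ~420 and the closed fingers at column 320, lined up with it. I'll push along the fence.

>>> arm_command([
  [0,0,0,0,0.2,0,0],
  [0,0,0,0,0.4,0,0],
  [0,0,0,0,0.55,0,0],
  [0,0,0,0,0.7,0,0],
  [0,0,0,0,0.85,0,0],
  [0,0,0,0,1.0,0,0],
  [0,0,0,0,1.15,0,0],
  [0,0,0,0,1.3,0,0],
  [0,0,0,0,1.45,0,0],
  [0,0,0,0,1.6,0,0],
  [0,0,0,0,1.75,0,0],
  [0,0,0,0,1.9,0,0],
  [0,0,0,0,2.05,0,0],
  [0,0,0,0,2.2,0,0],
  [0,0,0,0,2.35,0,0],
  [0,0,0,0,2.5,0,0],
  [0,0,0,0,2.6,0,0],
  [0,0,0,0,2.7,0,0],
  [0,0,0,0,2.7,0,0],
  [0,0,0,0,2.7,0,0],
])

```text
time_s: 8.28
tool_pos: [0.5768, -0.0292, 0.0184]
tool_rot: [0.0, 1.0, 0.026, -0.0]
force: [-0.2, 0.3, -0.6]
opening: 0.009
finger_force: 0.0
```

```bash
python3 - <<'E'
from h import *
d=get_image("scene"); s=robot.read_state(); print(s["tool_pos"],s["force"])
cv2.imwrite("pics/s5.png",cv2.resize(cv2.cvtColor(d["image"],cv2.COLOR_RGB2BGR)[140:320,140:440],None,fx=2.6,fy=2.6))
E
```

```text
[ 0.57678643 -0.02881136  0.01845285] [-0.54672104  0.01443836  0.03553346]
```

View pics/s5.png

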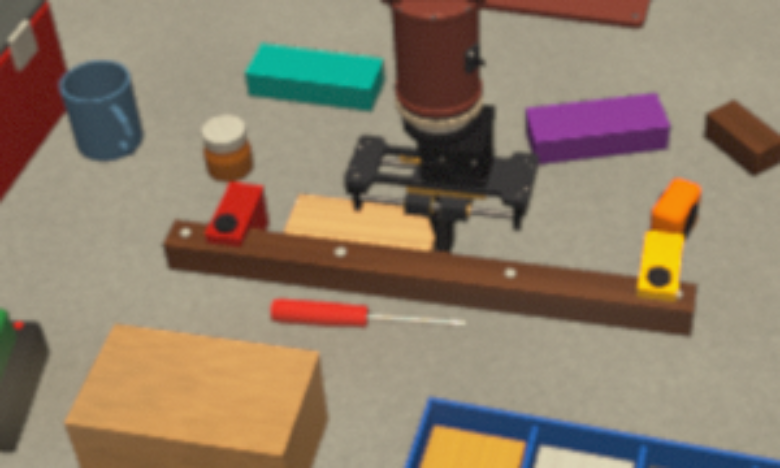

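The scene view shows the block still along the fence, with a gap of about 25-30 mm between its end and the red stop. I'll continue slowly.

>>> arm_command([
  [0,0,0,0,0.1,0,0],
  [0,0,0,0,0.2,0,0],
  [0,0,0,0,0.3,0,0],
  [0,0,0,0,0.4,0,0],
  [0,0,0,0,0.45,0,0],
  [0,0,0,0,0.5,0,0],
  [0,0,0,0,0.54,0,0],
  [0,0,0,0,0.57,0,0],
  [0,0,0,0,0.6,0,0],
  [0,0,0,0,0.6,0,0],
])

```text
time_s: 9.17
tool_pos: [0.5782, -0.0529, 0.0185]
tool_rot: [0.0, 1.0, 0.026, -0.0]
force: [-0.2, 0.3, -0.4]
opening: 0.005
finger_force: 0.0
```

>>> arm_command([
  [0,0,0,0,0.03,0,0],
  [0,0,0,0,0.06,0,0],
  [0,0,0,0,0.08,0,0],
  [0,0,0,0,0.1,0,0],
  [0,0,0,0,0.1,0,0],
])

```text
time_s: 9.58
tool_pos: [0.5784, -0.0568, 0.0186]
tool_rot: [0.0, 1.0, 0.026, -0.0]
force: [0.3, -0.1, 0.4]
opening: 0.007
finger_force: 0.1
```

>>> arm_command([
  [0,0,0,0,0.02,0,0],
  [0,0,0,0,0.04,0,0],
  [0,0,0,0,0.05,0,0],
  [0,0,0,0,0.05,0,0],
])

```text
time_s: 9.92
tool_pos: [0.5785, -0.0587, 0.0186]
tool_rot: [0.0, 1.0, 0.026, 0.0]
force: [0.7, 1.2, 0.6]
opening: 0.006
finger_force: 0.2
```

>>> arm_command([
  [0,0,0,0,0.02,0,0],
  [0,0,0,0,0.04,0,0],
  [0,0,0,0,0.05,0,0],
  [0,0,0,0,0.05,0,0],
])

```text
time_s: 10.25
tool_pos: [0.5786, -0.0607, 0.0185]
tool_rot: [-0.0, 1.0, 0.026, 0.0]
force: [0.5, -0.3, 0.8]
opening: 0.005
finger_force: 0.3
```

>>> arm_command([
  [0,0,0,0,0.02,0,0],
  [0,0,0,0,0.03,0,0],
  [0,0,0,0,0.04,0,0],
  [0,0,0,0,0.04,0,0],
])

```text
time_s: 10.58
tool_pos: [0.5787, -0.0622, 0.0186]
tool_rot: [-0.0, 1.0, 0.026, 0.0]
force: [0.0, 1.3, 1.2]
opening: 0.009
finger_force: 0.4
```

>>> arm_command([
  [0,0,0,0,0.02,0,0],
  [0,0,0,0,0.04,0,0],
  [0,0,0,0,0.06,0,0],
  [0,0,0,0,0.06,0,0],
])

```text
time_s: 10.92
tool_pos: [0.5788, -0.0628, 0.0186]
tool_rot: [-0.001, 1.0, 0.027, -0.0]
force: [-0.7, 7.7, -0.1]
opening: 0.006
finger_force: 3.1
```

```bash
python3 - <<'E'
from h import *
d=get_image("wrist"); save(d,"w6.png"); s=robot.read_state(); print(s["tool_pos"],s["force"])
E
```

```text
[ 0.57877684 -0.0628193   0.01858816] [-0.98484898  6.05659511  1.11663031]
```

View pics/w6.png

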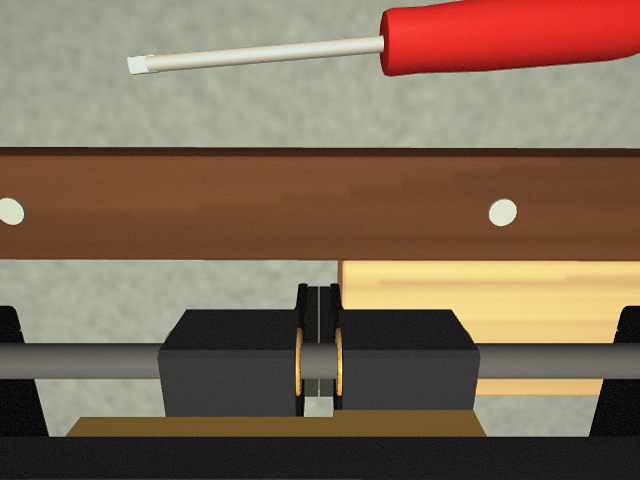

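The block's end is in contact (7.7 N), and the wrist view shows its near end flush on the fence edge at row ~260. I'll back off along the fence, lift, swing the arm aside and check.

>>> arm_command([
  [0,0,0,0,-0.3,0,0],
  [0,0,0,0,-0.7,0,0],
  [0,0,0,0,-0.8,-1,0],
  [0,0,0,0,-0.8,-2,0],
  [0,0,0,0,-0.8,-3,0],
  [0,0,0,0,-0.8,-4,0],
  [0,0,0,-1,-1.8,-5,0],
  [0,0,0,-2,-2.8,-5,0],
  [0,0,0,-2,-3.8,-5,0],
  [0,0,0,-2,-4.8,-5,0],
  [0,0,0,-2,-5.8,-5,0],
  [0,0,0,-2,-6.5,-5,0],
  [0,0,0,-2,-6.5,-5,0],
  [0,0,0,-2,-6.5,-5,0],
])

```text
time_s: 12.13
tool_pos: [0.4837, 0.1957, 0.219]
tool_rot: [-0.001, 1.0, 0.03, 0.0]
force: [-0.1, -0.6, -0.7]
opening: 0.002
finger_force: 0.0
```

```bash
python3 - <<'E'
from h import *
d=check("top",(320,190,440,285)); d2=dict(np.load("top0.npz"))
print("jar",top_rect(d,(0,0,0),(180,255,255),(420,245,458,282),.06,(.05,.07))[0], robot.read_state()["tool_pos"])
cv2.imwrite("pics/t7.png",cv2.resize(cv2.cvtColor(d["image"],cv2.COLOR_RGB2BGR)[170:290,210:470],None,fx=3,fy=3))
E
```

```text
top fence x -0.0337 y -0.1518 rel yaw 0.0003 [ 67.4 162.1]
jar [ 490.0798645  -310.40151978] [0.48443892 0.1930076  0.21866154]
```

View pics/t7.png

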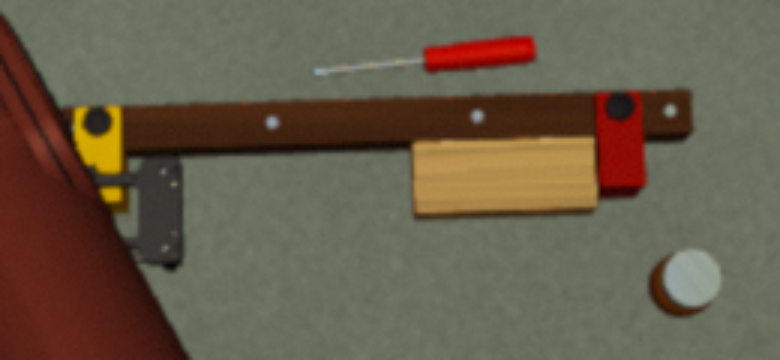

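The top view shows the block flush along the fence (its far edge at row ~138) and butted to the red stop at column ~597. Measured relative yaw is 0.0003 rad, at fence x about -0.033. The bystanders in view are in place and the hand is clear.

```bash
python3 -c "
from h import *
print(sign_off())"
```

```text
the job is handed in; nothing more can be done
None
```

The job is handed in: the pine block was pushed flush to the fence and butted to the red stop (last check: yaw off by 0.0003 rad, fence x about -0.034 m), and the hand finished clear; no pass/fail verdict came back.

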